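Flip the stock tags of the full bins to green

TASK

The small blue bins on the stock board have been partly refilled, but their flip tags all still show red. With a fingertip, gently push over the tag behind each bin that has something in it, so that exactly the filled bins show green faces up and the empty bin still shows red. Grasp and lift nothing, and leave the things in the bins and around the board where they are.

Things in the scene. Friction and masses are not known exactly. Their poses are not given: they have to be found in the camera images.
- stock_board: fixed grey plate, 170x420x8 mm, that carries the three bins in a row along its y (robot's side) and the three tag stands in a row behind them; origin: centre of its underside at z = 0; its x points away from the robot. Stands are 145 mm apart along the row
- bin_1: small open blue plastic bin fixed on the board, one of three alike, 76x80 mm and 30 mm high, walls and floor 3 mm; origin: centre of its underside, at z = 8 mm. Two of the three hold something (paste tin, tape roll), one is empty; which place in the row is which differs. Centres 145 mm apart along the row
- bin_2: small open blue plastic bin fixed on the board, one of three alike, 76x80 mm and 30 mm high, walls and floor 3 mm; origin: centre of its underside, at z = 8 mm. Two of the three hold something (paste tin, tape roll), one is empty; which place in the row is which differs. Centres 145 mm apart along the row
- bin_3: small open blue plastic bin fixed on the board, one of three alike, 76x80 mm and 30 mm high, walls and floor 3 mm; origin: centre of its underside, at z = 8 mm. Two of the three hold something (paste tin, tape roll), one is empty; which place in the row is which differs. Centres 145 mm apart along the row
- stand_1: black fixed stand of a flip tag, 60x34 mm, 33 mm high; origin: centre of its underside (z = 8 mm). Hinge pin along its own x axis, 28 mm above the origin. It belongs to the bin beside it on the robot's side (centres 78 mm apart; other bins over 160 mm). Any stand may be in any place of the row and may be turned half round, so that its tag leans the other way from its neighbours
- stand_2: black fixed stand of a flip tag, 60x34 mm, 33 mm high; origin: centre of its underside (z = 8 mm). Hinge pin along its own x axis, 28 mm above the origin. It belongs to the bin beside it on the robot's side (centres 78 mm apart; other bins over 160 mm). Any stand may be in any place of the row and may be turned half round, so that its tag leans the other way from its neighbours
- stand_3: black fixed stand of a flip tag, 60x34 mm, 33 mm high; origin: centre of its underside (z = 8 mm). Hinge pin along its own x axis, 28 mm above the origin. It belongs to the bin beside it on the robot's side (centres 78 mm apart; other bins over 160 mm). Any stand may be in any place of the row and may be turned half round, so that its tag leans the other way from its neighbours
- tag_1 (a joint): tag on stand_1, rad. Grey plate 44 mm wide (along the pin), 5 mm thick, free edge 50 mm from the pin, one face green, one red. 0 = upright; +0.85 (stop) = leaning to the stand's own -y, green face up; -0.85 (stop) = leaning to its own +y, red face up. Weighs 20 g, swings freely, falls to the side it leans to
- tag_2 (a joint): tag on stand_2, rad. Grey plate 44 mm wide (along the pin), 5 mm thick, free edge 50 mm from the pin, one face green, one red. 0 = upright; +0.85 (stop) = leaning to the stand's own -y, green face up; -0.85 (stop) = leaning to its own +y, red face up. Weighs 20 g, swings freely, falls to the side it leans to
- tag_3 (a joint): tag on stand_3, rad. Grey plate 44 mm wide (along the pin), 5 mm thick, free edge 50 mm from the pin, one face green, one red. 0 = upright; +0.85 (stop) = leaning to the stand's own -y, green face up; -0.85 (stop) = leaning to its own +y, red face up. Weighs 20 g, swings freely, falls to the side it leans to
- tag_1_edge (a point): middle of the free edge of the tag on stand_1; at a stop it is about 38 mm sideways from the pin and 33 mm above it. A fingertip set down just outside this edge, lower than the edge but higher than the pin, and moved level until it is just across the pin tips the tag over; going far on would press it on its stop
- tag_2_edge (a point): middle of the free edge of the tag on stand_2; at a stop it is about 38 mm sideways from the pin and 33 mm above it. A fingertip set down just outside this edge, lower than the edge but higher than the pin, and moved level until it is just across the pin tips the tag over; going far on would press it on its stop
- tag_3_edge (a point): middle of the free edge of the tag on stand_3; at a stop it is about 38 mm sideways from the pin and 33 mm above it. A fingertip set down just outside this edge, lower than the edge but higher than the pin, and moved level until it is just across the pin tips the tag over; going far on would press it on its stop
- paste_tin: loose flat round tin with yellow lid, 57 mm across, 24 mm high, lying in one of the bins; origin: centre of its underside
- tape_roll: loose roll of black tape with a tan core, 62x59 mm, 19 mm high, lying in one of the bins; origin: centre of its underside
- mug: loose white dotted mug, 82x114x91 mm, bystander; origin at its underside
- glue_pot: loose small pot with orange lacquer and a brush, 43 mm across, 130 mm high, bystander; origin at its underside
- spacer_block: loose white block with two holes, 30x50x20 mm, bystander; origin at its underside
- bush: loose pale brass bush, 24 mm across, 22 mm high, bystander; origin at its underside
- kitchen_roll_1: fixed white paper roll standing on end behind the board, 90 mm across, 228 mm high, always in the same place; origin: centre of its underside. Keep the gripper and arm clear of it
- left_cartons: fixed pile of two cardboard boxes at the back right, about 310x260 mm and 241 mm high, always in the same place; origin: centre of its underside. Keep clear
Mind the look-alikes: they are no part of the job. Of the things shaped like the paste_tin, the yellow one is meant.

How it is judged:
At the end, for the whole second after the job is handed in: the tag behind each filled bin leans to its green stop (joint above 0.6 rad), the tag behind the empty bin to its red stop (below -0.6 rad), all tags at rest (under 0.1 rad/s); tin and tape roll still lie at rest in their bins (within 20 mm of the bin's centre) (((horizontal distance between stand_1 and bin_3 below 0.115 m and value of joint tag_1 below -0.6 rad) or (not (horizontal distance between stand_1 and bin_3 below 0.115 m) and value of joint tag_1 above 0.6 rad)) and ((horizontal distance between stand_2 and bin_3 below 0.115 m and value of joint tag_2 below -0.6 rad) or (not (horizontal distance between stand_2 and bin_3 below 0.115 m) and value of joint tag_2 above 0.6 rad)) and ((horizontal distance between stand_3 and bin_3 below 0.115 m and value of joint tag_3 below -0.6 rad) or (not (horizontal distance between stand_3 and bin_3 below 0.115 m) and value of joint tag_3 above 0.6 rad)) and velocity of joint tag_1 between -0.1 and 0.1 rad/s and velocity of joint tag_2 between -0.1 and 0.1 rad/s and velocity of joint tag_3 between -0.1 and 0.1 rad/s and horizontal distance between paste_tin and bin_1 below 0.02 m and height (world z) of each of paste_tin, tape_roll below 0.02 m and linear speed of each of paste_tin, tape_roll below 0.02 m/s and horizontal distance between tape_roll and bin_2 below 0.02 m); the robot touches nothing.
It fails at once if the tin or the tape roll is lifted, carried or pushed about (more than 20 mm) (distance of any of paste_tin, tape_roll from where it was at the start of the episode above 0.02 m).
It fails at once if a thing around the board is lifted, carried or pushed about (more than 20 mm) (distance of any of mug, glue_pot, spacer_block, bush from where it was at the start of the episode above 0.02 m).
It fails at once if a tag or its stand is pushed with more than 30 N (contact force between any of the fingers, the arm and stand_1 above 30 N or contact force between any of the fingers, the arm and stand_2 above 30 N or contact force between any of the fingers, the arm and stand_3 above 30 N).
It also fails if it takes over 45 s, if anything falls off the work surface, if the arm or the gripper's body presses on something with over 40 N, if the wrist force passes 120 N, or if a joint passes its speed limit or range.

ROBOT

A 7-joint arm with a two-finger parallel gripper is mounted at the origin on the work surface; the furniture and walls round the work are solid. World frame = base frame: x ahead of the robot, y to its left, z up, the work surface at z = 0. Lengths are in m, angles in rad, forces in N, time in s.
With the tool pointing down it reaches from about 0.4 to 0.85 m from the base axis. Payload 10.4 kg.
Tool frame: the origin (TCP) lies on the centre line of the jaws, within the pads' length; the fingertips stand 17 mm ahead of it and the grasp point (between the pads) lies 2 mm behind it; z points along the fingers, y is the line along which they close (so a half turn about z gives the same grasp; the last joint's range is limited). The gripper opens to 85 mm and grips with 20 to 120 N. Pads are 22 mm wide; open, the fingers measure 114 mm over their backs; the gripper's body (76 mm by 85 mm) begins 54 mm behind the grasp point. The pads swing forward as they close: fully open they stand 13 mm farther back than shut.
Start: joints at [1.231, 0.332, -0.065, 1.46, 0.022, 1.35, -0.088], TCP at [0.195, -0.594, 0.248] pointing down, gripper open.
Joint ranges: [-2.6, 2.6], [-0.5, 2.12], [-1.47, 1.34], [0.16, 2.42], [-1.27, 4.41], [0.06, 2.06], [-2.6, 2.6]. Speed limits (rad/s): [2.22, 2.22, 2.79, 2.79, 3.14, 3.14, 3.14].

INTERFACE

Orientations are given as a unit quaternion [x, y, z, w].
In Python, from workcell import sensors, imaging, order, spotter gives the robot as it stands. The module is installed in compiled form; this text tells all that it offers.
- The arm moves only by the shell command python3 -m inch 'ROWS' [FORCE]. ROWS is JSON, a list that holds one entry, the list of rows, each a list of 7 numbers: the shift along the tool's x, y, z in m, then the turn, a rotation vector about the tool's x, y, z in rad, then the closure, from -1 (fully open) to 1 (shut). In form: [[[x, y, z, ax, ay, az, hand], ...]]. A call has 1 to 10 rows; each row is the pose to reach, as a shift and turn from the pose commanded when the call began, along the tool's axes at that moment; what a row does not reach only later rows make up. A row lasts 1/10 s, in which the tool goes at most 50 mm and 8.59 degrees, less where a joint would pass 70% of its speed; a pose out of reach is approached as far as the arm can. A call with a gripper value outside its range is refused whole. The fingers move at their own pace and stop on an object; FORCE is the grip in N (left out, the last holds). Time passes only in rows, so rows that repeat a pose let the fingers close. It gives the time, the measured TCP pose, the force, the opening and the grip force at its end, in the units of the state.
- sensors.get_obs(): the state, without advancing time (a new reading comes with each control period).
- imaging.camera(name): name is "scene" or "top" or "wrist"; returns the picture (420x560x3 uint8, blue, green, red); there is no depth.
- imaging.calibration(name): a dict with "mtx" (3x3 intrinsics, pixels), "R" (3x3) and "t" (3): a world point X has camera coordinates R X + t; the wrist camera has in their place "tool_from_camera" (4x4, takes a point from camera to tool coordinates, whose origin is the TCP and whose axes are the flange's). Camera axes: x right, y down, z forward; pixel columns grow to the right and rows downward; lengths in m; the calibration is good to about 2 mm. A picture is of the moment at which its call begins: read the wrist's pose just before it. calibration takes no time and is no camera call.
- order.hand_in(): hands the job in; it is judged then, once.
Trained networks look in the newest picture that a camera, given by its name, has taken for a name from the list of things; names that differ only in an ending like _2 or _b are one class to them, and where a whole thing is asked for, a point or a joint stands for the part that bears it (a point fixed in the world has none). Each returns a list of dicts, best first, with "conf" (0 to 1); they miss things now and then, are a little off and sometimes report something else, mostly with a low value. They report only what shows in the picture. A call takes as long as a camera call. They do not tell look-alikes from the thing itself.
- spotter.look_for(label, camera): "pixel" ([column, row] in pixels, amid what is visible of it).
The state is a dict: "clock": time; "joint_pos": joint angles; "joint_velocities": joint speeds; "tau": joint torques, N m; "position": TCP position; "ee_rot": TCP orientation; "ft_force": force on the tool from outside, world axes, zero at the start; "torque": the same for the moment, N m; "grip_width": opening from 0.0 (shut) to 1.0 (fully open); "grasp_force": force on a finger pad.
Only numpy, scipy, OpenCV 4.12 (cv2) and the standard library are available. Lean on these libraries where they do the work, as an engineer would, in place of code of your own. Each camera call takes 0.05 s, during which the arm holds its last target. There are 200 camera calls.

## Working session

There is one attempt and no reset: what is moved stays moved. The work goes in short steps, Python scripts to look and compute and a shell command to move; the robot and the scene stay as the last step left them, time stands still between calls to the robot, and variables do not carry over. Pictures are saved under pics/ and viewed, at most 10 in all, crops included, and the job is handed in when it is done.

```bash
mkdir -p pics; python3 - <<'E'
from workcell import sensors, imaging, spotter
import cv2,numpy as np
o=sensors.get_obs();print({k:np.round(o[k],3).tolist() for k in("clock","position","ee_rot","ft_force","grip_width")})
a=imaging.camera("top");cv2.imwrite("pics/top.png",a)
b=imaging.camera("scene");cv2.imwrite("pics/scene.png",b)
for c in("top","scene"):
  k=imaging.calibration(c);print(c,k["mtx"].round(1).tolist(),k["R"].round(3).tolist(),k["t"].round(3).tolist())
for n in("bin_1","stand_1","tag_1_edge","paste_tin","tape_roll","stock_board"):
  print(n,[(np.round(d["pixel"]).tolist(),round(d["conf"],2)) for d in spotter.look_for(n,"top")])
E
```

```text
{'clock': 0.0, 'position': [0.195, -0.594, 0.248], 'ee_rot': [0.987, 0.158, -0.0, -0.001], 'ft_force': [-1.068, 0.376, -0.776], 'grip_width': 0.998}
top [[536.3, 0.0, 281.7], [0.0, 536.3, 211.8], [0.0, 0.0, 1.0]] [[0.078, -0.997, 0.005], [-0.866, -0.07, -0.495], [0.494, 0.035, -0.869]] [0.138, 0.514, 1.855]
scene [[452.1, 0.0, 281.2], [0.0, 452.1, 208.4], [0.0, 0.0, 1.0]] [[-0.561, -0.828, -0.008], [-0.381, 0.266, -0.886], [0.735, -0.494, -0.464]] [0.429, 0.244, 1.142]
bin_1 [([228.0, 248.0], 0.79), ([299.0, 262.0], 0.73), ([259.0, 252.0], 0.65)]
stand_1 [([228.0, 227.0], 0.75), ([306.0, 238.0], 0.72), ([271.0, 233.0], 0.66)]
tag_1_edge []
paste_tin [([155.0, 223.0], 0.61), ([234.0, 203.0], 0.55), ([265.0, 252.0], 0.47)]
tape_roll [([300.0, 239.0], 0.68), ([300.0, 256.0], 0.56)]
stock_board [([261.0, 240.0], 0.62)]
```

```bash
python3 - <<'E'
import cv2
a=cv2.imread("pics/top.png")[160:310,130:350];cv2.imwrite("pics/topc.png",cv2.resize(a,None,fx=3.6,fy=3.6,interpolation=cv2.INTER_CUBIC))
E
```

```text
(no output)
```

View pics/topc.png

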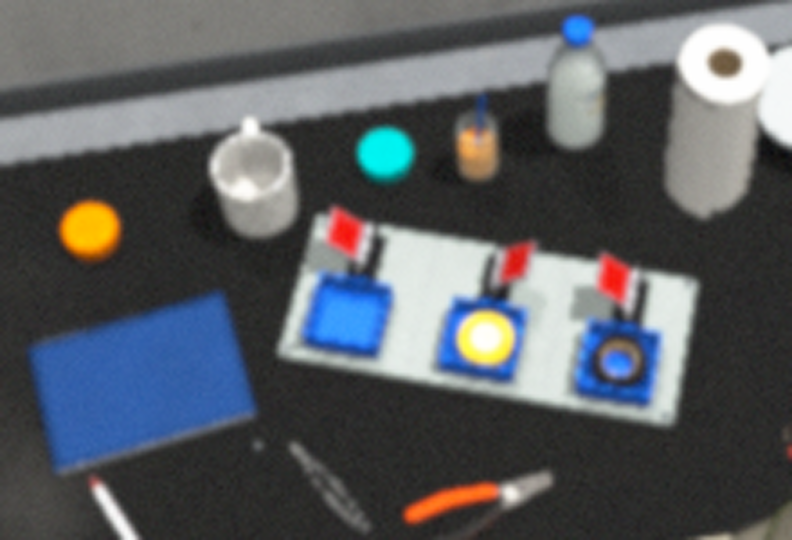

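View pics/scene.png

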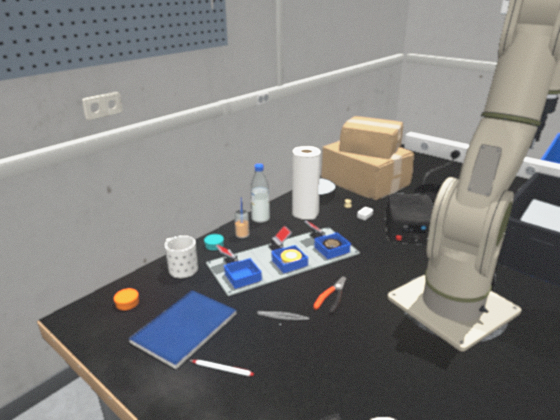

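The top view shows left bin empty, middle bin with the tin, right bin with the tape. The tags lean left, right and left, all red. Board corners in the crop are about (317,213), (700,278), (672,425) and (278,357).

```bash
cat > h.py <<'E'
import numpy as np, cv2
from workcell import imaging, sensors, spotter
from scipy.spatial.transform import Rotation as Ro
def ray(cam,px,obs=None):
    k=imaging.calibration(cam);d=np.linalg.inv(k["mtx"])@[px[0],px[1],1]
    if cam=="wrist":
        T=np.eye(4);T[:3,:3]=Ro.from_quat(obs["ee_rot"]).as_matrix();T[:3,3]=obs["position"]
        T=T@k["tool_from_camera"];return T[:3,3],T[:3,:3]@d
    R=np.array(k["R"]);return -R.T@k["t"],R.T@d
def at(cam,px,z,obs=None):
    o,d=ray(cam,px,obs);return o+d*(z-o[2])/d[2]
def totool(p,obs,yaw=None):
    R=Ro.from_quat(obs["ee_rot"]).as_matrix();return R.T@(np.array(p)-obs["position"])
E
python3 - <<'E'
from h import *
f=lambda x,y:(130+x/3.6,160+y/3.6)
P=np.array([at("top",f(*c),.008) for c in[(317,213),(700,278),(672,425),(278,357)]])
print(P.round(3));c=P.mean(0);v=(P[0]-P[1]+P[3]-P[2]);v/=np.linalg.norm(v);u=np.array([v[1],-v[0],0])
print("c",c,"yaw",np.degrees(np.arctan2(u[1],u[0])))
for s in(1,0,-1):print("bin",(c+s*.145*v-.039*u).round(3),"stand",(c+s*.145*v+.039*u).round(3))
for n,p in(("bin",(228,248)),("bin",(259,252)),("bin",(299,262))):print(at("top",p,.025).round(3))
for n,q,z in(("glue",(478,180),0),("bottle",(575,148),0),("roll",(708,215),0),("mug",(258,235),0),
 ("tagM",(515,263),.055),("tagR",(615,278),.055),("tin",(486,338),.035)):print(n,at("top",f(*q),z).round(3))
E
```

```text
[[0.52  0.432 0.008]
 [0.474 0.01  0.008]
 [0.301 0.032 0.008]
 [0.345 0.449 0.008]]
c [0.40989768 0.2305544  0.008     ] yaw -6.106607431651837
bin [0.387 0.379 0.008] stand [0.464 0.371 0.008]
bin [0.371 0.235 0.008] stand [0.449 0.226 0.008]
bin [0.356 0.091 0.008] stand [0.433 0.082 0.008]
[0.39  0.374 0.025]
[0.382 0.255 0.025]
[0.353 0.102 0.025]
glue [0.58 0.26 0.  ]
bottle [0.63  0.156 0.   ]
roll [0.557 0.003 0.   ]
mug [0.492 0.494 0.   ]
tagM [0.452 0.207 0.055]
tagR [0.442 0.101 0.055]
tin [0.372 0.231 0.035]
```

```bash
python3 -m inch '[[[0.032,-0.026,-0.03,0,0,-0.1,1],[0.064,-0.052,-0.052,0,0,-0.2,1],[0.1,-0.08,-0.052,0,0,-0.3,1],[0.14,-0.11,-0.052,0,0,-0.4,1],[0.175,-0.14,-0.052,0,0,-0.5,1],[0.21,-0.168,-0.052,0,0,-0.57,1],[0.25,-0.2,-0.052,0,0,-0.57,1],[0.285,-0.228,-0.052,0,0,-0.57,1],[0.321,-0.257,-0.052,0,0,-0.57,1],[0.321,-0.257,-0.052,0,0,-0.57,1]]]' 20; python3 - <<'E'
from h import *
o=sensors.get_obs();print(o["clock"],o["joint_pos"],o["grip_width"])
R=Ro.from_quat(o["ee_rot"]).as_matrix();u=np.array([.9943,-.1064,0]);v=np.array([.1064,.9943,0]);T=np.c_[v,u,[0,0,-1]]
print("shift",totool([.42,.15,.28],o),"turn",Ro.from_matrix(R.T@T).as_rotvec())
E
```

```text
clock: 1.4
position: [0.4231, -0.2436, 0.3009]
ee_rot: [0.901, 0.433, 0.001, 0.0]
ft_force: [-0.4, -1.0, -0.6]
grip_width: -0.002
grasp_force: 0.0
1.4 [ 0.86605094  0.02753954 -0.44110925  1.70857158  0.01048902  1.40673826
 -0.25097319] -0.002113809880130748
shift [ 0.30548995 -0.24817098  0.02114933] turn [ 0.00145439 -0.00137801 -0.56775899]
```

```bash
python3 -m inch '[[[0.03,-0.025,0,0,0,-0.1,1],[0.065,-0.052,0.0,0,0,-0.2,1],[0.1,-0.08,0,0,0,-0.3,1],[0.14,-0.11,0,0,0,-0.4,1],[0.175,-0.14,0,0,0,-0.5,1],[0.21,-0.17,0.01,0,0,-0.568,1],[0.25,-0.2,0.02,0,0,-0.568,1],[0.28,-0.228,0.021,0,0,-0.568,1],[0.305,-0.248,0.021,0,0,-0.568,1],[0.305,-0.248,0.021,0,0,-0.568,1]]]'; python3 - <<'E'
from h import *
o=sensors.get_obs();print(o["joint_pos"]);a=imaging.camera("wrist");cv2.imwrite("pics/w1.png",a)
print(imaging.calibration("wrist"))
for n in("bin_1","stand_1","tag_1_edge"):
  for d in spotter.look_for(n,"wrist"):print(n,np.round(d["pixel"]),round(d["conf"],2),at("wrist",d["pixel"],.03 if n!="tag_1_edge" else .069,o).round(3))
E
```

```text
clock: 2.4
position: [0.4195, 0.1476, 0.2797]
ee_rot: [0.745, 0.667, 0.001, -0.0]
ft_force: [-0.5, -1.1, -0.5]
grip_width: -0.001
grasp_force: 0.0
[ 0.51361709 -0.06591337 -0.8966446   1.82037079 -0.05325363  1.3615624
 -0.48050207]
{'mtx': array([[302.86431315,   0.        , 278.20258042],
       [  0.        , 302.86431315, 213.67676286],
       [  0.        ,   0.        ,   1.        ]]), 'tool_from_camera': array([[ 6.19431411e-04, -9.46198053e-01, -3.23587486e-01,
         8.30110843e-02],
       [ 9.99999794e-01,  5.30753119e-04,  3.62293722e-04,
        -3.11731721e-04],
       [-1.71056547e-04, -3.23587644e-01,  9.46198186e-01,
        -1.26327722e-01],
       [ 0.00000000e+00,  0.00000000e+00,  0.00000000e+00,
         1.00000000e+00]])}
bin_1 [240.  90.] 0.85 [0.387 0.257 0.03 ]
bin_1 [231.   3.] 0.75 [0.39  0.343 0.03 ]
bin_1 [235. 222.] 0.65 [0.356 0.097 0.03 ]
stand_1 [301. 116.] 0.97 [0.454 0.22  0.03 ]
stand_1 [297. 222.] 0.62 [0.438 0.088 0.03 ]
tag_1_edge [298. 220.] 0.87 [0.439 0.105 0.069]
```

View pics/w1.png

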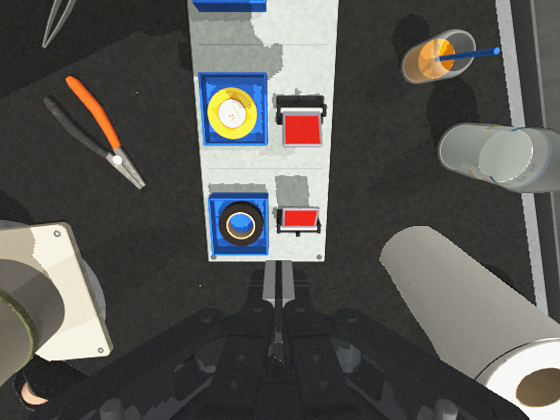

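The wrist picture confirms the tin in the middle bin (232,113) and the tape in the right bin (240,224). The middle tag's free edge is at (303,147), leaning -y. The right tag's is at (301,207), leaning +y. The shut fingertips appear at (278,262).

```bash
python3 - <<'E'
from h import *
o=sensors.get_obs();k=imaging.calibration("wrist")
T=np.linalg.inv(k["tool_from_camera"])
for z in(.005,.017,.03):
  c=T@[.011,0,z,1];p=k["mtx"]@c[:3];print(z,p[:2]/p[2])
for n,p,z in(("Medge",(303,147),.069),("Mpin",(301,110),.038),("Redge",(301,207),.069),("Rpin",(298,229),.038),("tin",(232,113),.035),("tape",(240,224),.03)):print(n,at("wrist",p,z,o).round(4),totool(at("wrist",p,z,o),o).round(3))
E
```

```text
0.005 [278.70157326 266.2992094 ]
0.017 [278.66192099 255.13913515]
0.03 [278.62489912 244.71938339]
Medge [0.4524 0.1834 0.069 ] [0.045 0.027 0.21 ]
Mpin [0.456  0.2215 0.038 ] [0.083 0.026 0.241]
Redge [0.4438 0.1152 0.069 ] [-0.024  0.026  0.21 ]
Rpin [0.4384 0.0756 0.038 ] [-0.064  0.026  0.241]
tin [0.3763 0.2275 0.035 ] [ 0.08  -0.054  0.244]
tape [0.3629 0.0884 0.03  ] [-0.06  -0.051  0.249]
```

```bash
python3 -m inch '[[[0.012,0.026,0.03,0,0,0,1],[0.012,0.026,0.07,0,0,0,1],[0.012,0.026,0.11,0,0,0,1],[0.012,0.026,0.14,0,0,0,1],[0.012,0.026,0.17,0,0,0,1],[0.012,0.026,0.19,0,0,0,1],[0.012,0.026,0.2,0,0,0,1],[0.012,0.026,0.208,0,0,0,1],[0.012,0.026,0.208,0,0,0,1]]]'; python3 - <<'E'
from h import *
o=sensors.get_obs();cv2.imwrite("pics/w2.png",imaging.camera("wrist"));cv2.imwrite("pics/s2.png",imaging.camera("scene")[190:310,180:400])
E
```

```text
clock: 3.5
position: [0.4475, 0.1517, 0.071]
ee_rot: [0.747, 0.665, -0.0, -0.0]
ft_force: [-0.4, -0.9, -1.0]
grip_width: -0.0
grasp_force: 0.0
```

View pics/w2.png

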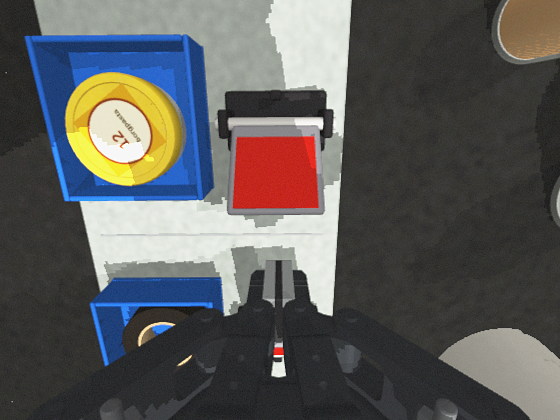

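The fingertips (278,262) are centred on the middle tag (276,213 free edge), just outside it. Next I push +x, then go back.

```bash
python3 -m inch '[[[0.01,0,0,0,0,0,1],[0.018,0,0,0,0,0,1],[0.026,0,0,0,0,0,1],[0.034,0,0,0,0,0,1],[0.042,0,0,0,0,0,1],[0.05,0,0,0,0,0,1],[0.057,0,0,0,0,0,1],[0.063,0,0,0,0,0,1],[0.068,0,0,0,0,0,1],[0.068,0,0,0,0,0,1]]]' && python3 - <<'E'
from workcell import imaging
import cv2
cv2.imwrite("pics/w3.png",imaging.camera("wrist"))
E
```

```text
clock: 4.6
position: [0.4552, 0.2206, 0.0713]
ee_rot: [0.747, 0.665, 0.0, -0.0]
ft_force: [-0.5, 0.8, -0.1]
grip_width: -0.0
grasp_force: 0.0
```

View pics/w3.png

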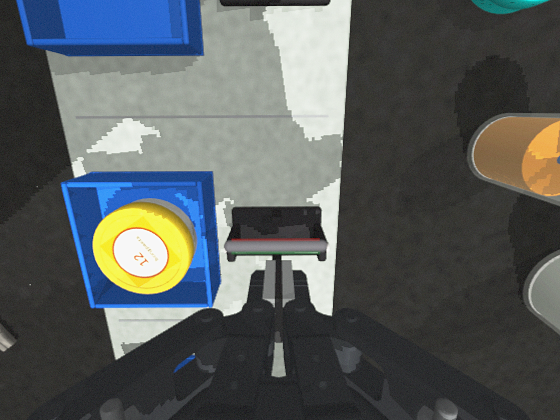

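The tag at (277,243) stands nearly upright against the finger, so it needs a few more mm.

```bash
python3 -m inch '[[[0.004,0,0,0,0,0,1],[0.008,0,0,0,0,0,1],[0.011,0,0,0,0,0,1],[0.011,0,0,0,0,0,1],[0.011,0,0,0,0,0,1]]]' && python3 - <<'E'
from workcell import imaging
import cv2
cv2.imwrite("pics/w4.png",imaging.camera("wrist"))
E
```

```text
clock: 5.15
position: [0.4565, 0.2308, 0.0712]
ee_rot: [0.747, 0.665, -0.0, 0.0]
ft_force: [0.1, -0.1, -0.9]
grip_width: 0.001
grasp_force: 0.0
```

View pics/w4.png

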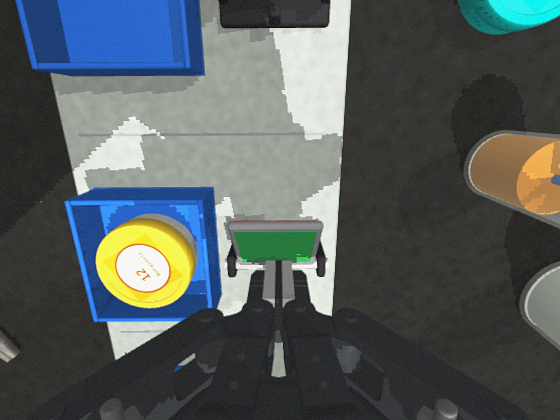

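The middle tag is over, green face up (275,245). Now back to the gap, then the right tag the other way.

```bash
python3 -m inch '[[[-0.02,0,0,0,0,0,1],[-0.045,0,0,0,0,0,1],[-0.065,0,0,0,0,0,1],[-0.079,0,0,0,0,0,1],[-0.086,0,0,0,0,0,1],[-0.094,0,0,0,0,0,1],[-0.102,0,0,0,0,0,1],[-0.11,0,0,0,0,0,1],[-0.118,0,0,0,0,0,1],[-0.126,0,0,0,0,0,1]]]' && python3 -m inch '[[[-0.008,0,0,0,0,0,1],[-0.016,0,0,0,0,0,1],[-0.023,0,0,0,0,0,1],[-0.029,0,0,0,0,0,1],[-0.034,0,0,0,0,0,1],[-0.037,0,0,0,0,0,1],[-0.037,0,0,0,0,0,1],[-0.037,0,0,0,0,0,1]]]'&& python3 - <<'E'
from workcell import imaging
import cv2
cv2.imwrite("pics/w5.png",imaging.camera("top")[200:260,200:330].repeat(5,0).repeat(5,1))
E
```

```text
clock: 6.2
position: [0.4419, 0.1051, 0.0713]
ee_rot: [0.747, 0.665, -0.0, 0.0]
ft_force: [0.0, 0.5, 0.3]
grip_width: -0.0
grasp_force: 0.0
clock: 7.0
position: [0.4389, 0.0727, 0.0726]
ee_rot: [0.746, 0.666, 0.003, -0.001]
ft_force: [-0.8, 14.8, 7.4]
grip_width: 0.001
grasp_force: 7.9
```

View pics/w5.png

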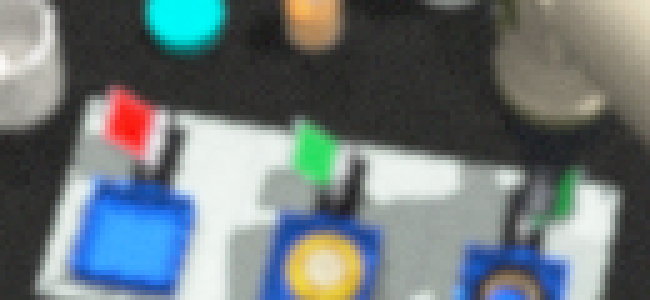

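The right tag is over to green (565,195). The finger is pressing it at about 15 N, so I back off and go up.

```bash
python3 -m inch '[[[0.01,0,0,0,0,0,1],[0.03,0,0,0,0,0,1],[0.06,0,0,0,0,0,1],[0.086,0,0,0,0,0,1],[0.086,0,-0.03,0,0,0,1],[0.086,0,-0.08,0,0,0,1],[0.086,0,-0.13,0,0,0,1],[0.086,-0.02,-0.17,0,0,0,1],[0.07,-0.026,-0.205,0,0,0,1],[0.07,-0.026,-0.205,0,0,0,1]]]' && python3 - <<'E'
from workcell import imaging
import cv2
cv2.imwrite("pics/w6.png",cv2.hconcat([imaging.camera("wrist")[:300,150:400],cv2.resize(imaging.camera("top")[200:270,190:330],(500,300))]))
E
```

```text
clock: 8.05
position: [0.4211, 0.1408, 0.2805]
ee_rot: [0.747, 0.664, 0.002, 0.003]
ft_force: [-0.1, -0.6, -0.6]
grip_width: -0.002
grasp_force: 0.0
```

View pics/w6.png

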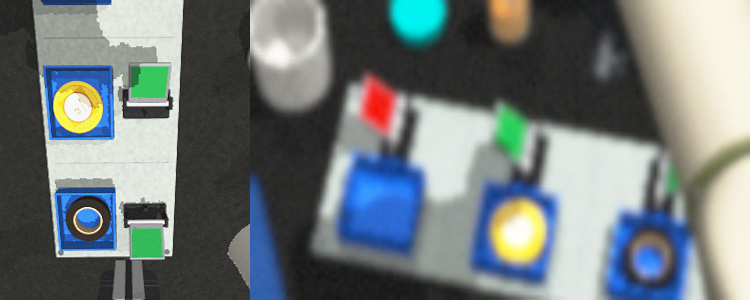

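Tags behind the tin (150,82) and the tape (147,240) show green. The tag behind the empty bin shows red (378,103), the contents are in place, and the arm is clear.

```bash
python3 -c "
from workcell import order
print(order.hand_in())"
```

```text
the job is handed in; nothing more can be done
None
```

The job is handed in: the tags behind the tin and tape bins show green, the empty bin's tag still shows red, and the tin and tape lie in their bins; the right tag was pressed at about 15 N (limit 30 N) before I backed off.

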